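Dock the tester's measuring module and latch it

ROBOT

A 6-joint arm with a two-finger parallel gripper is mounted at the origin on the work surface. World frame = base frame: x ahead of the robot, y to its left, z up, the work surface at z = 0. Lengths are in m, angles in rad, forces in N, time in s.
With the tool pointing down it reaches from about 0.3 to 0.775 m from the base axis. Payload 14.6 kg.
Tool frame: the origin (TCP) lies on the centre line of the jaws, within the pads' length; the fingertips stand 19 mm ahead of it and the grasp point (between the pads) is the TCP; z points along the fingers, y is the direction in which the jaws open and shut (so a half turn about z gives the same grasp; the last joint's range is limited). The gripper opens to 94 mm and grips with 3 to 60 N. Pads are 16 mm wide; open, the fingers measure 119 mm over their backs; the gripper's body (75 mm by 177 mm) begins 78 mm behind the grasp point.
Start: joints at [-1.362, 0.3, 1.521, -0, 1.321, -0.067], TCP at [0.15, -0.529, 0.224] pointing down, gripper open.
Joint ranges: [-3.03, 3.03], [-0.79, 2.21], [0.23, 2.52], [-1.04, 4.18], [0, 3.07], [-2.55, 2.55]. Speed limits (rad/s): [2.22, 2.22, 2.57, 3.14, 3.14, 3.14].

INTERFACE

Orientations are given as [roll, pitch, yaw] about the fixed x, y, z axes, in that order (R = Rz(yaw) Ry(pitch) Rx(roll)).
In Python, from station import ctrl gives the robot as it stands. The module is installed in compiled form; this text tells all that it offers.
- The arm moves only by the shell command python3 -m creep 'ROWS' [FORCE]. ROWS is a JSON object of lists of equal length, an entry for each row: "translation": the shift along the world's x, y, z in mm, a list of three; "yaw": the turn about the world's z in rad; "gripper": the closure in counts, from 0 (fully open) to 255 (shut). A call has 1 to 5 rows; each row is the pose to reach, as a shift and turn from the pose measured when the call began; what a row does not reach only later rows make up. A row lasts 1/12 s, in which the tool goes at most 41.7 mm and 7.16 degrees, less where a joint would pass 70% of its speed; a pose out of reach is approached as far as the arm can. A call with a gripper value outside its range is refused whole. The fingers move at their own pace and stop on an object; FORCE is the grip in N (left out, the last holds). Time passes only in rows, so rows that repeat a pose let the fingers close. It gives the time, the measured TCP pose, the force and the opening at its end, in the units of the state.
- ctrl.get_obs(): the state, without advancing time (a new reading comes with each control period).
- ctrl.camera(name): name is "scene" or "top" or "wrist"; returns a dict with "pixels" (384x512x3 uint8, red, green, blue), "depth" (384x512 float32, m along the optical axis (not along the pixel's ray), 0 where there is no reading), "fx", "fy", "cx", "cy" (pixels), "dist" ([k1, k2, p1, p2, k3] as OpenCV has them; the pictures are not rectified), "R" (3x3) and "t" (3): a world point X has camera coordinates R X + t; the wrist camera has in their place "tool_from_camera" (4x4, takes a point from camera to tool coordinates, whose origin is the TCP and whose axes are the flange's). Camera axes: x right, y down, z forward; pixel columns grow to the right and rows downward; lengths in m; the calibration is good to about 2 mm. A picture is of the moment at which its call begins: read the wrist's pose just before it.
- ctrl.hand_in(): hands the job in, once; it reports no verdict.
The state is a dict: "time_s": time; "qpos": joint angles; "joint_vel": joint speeds; "tau": joint torques, N m; "ee_pos": TCP position; "eef_rot": TCP orientation; "force": force on the tool from outside, world axes, zero at the start; "moment": the same for the moment, N m; "grip_width": finger opening in m.
Only numpy, scipy, OpenCV 4.12 (cv2) and the standard library are available. Lean on these libraries where they do the work, as an engineer would, in place of code of your own. Each camera call takes 0.05 s, during which the arm holds its last target. There are 200 camera calls.

TASK

Push the hardness tester's measuring module along the bench into its dock, plug end first, until the plug is fully home in the socket and the body sits against the socket face, then swing the dock's latch bar shut across the back of the module into its catch. The module is too wide to grip, so it has to be slid; leave everything else on the bench where it stands.

Things in the scene. Friction and masses are not known exactly. Their poses are not given: they have to be found in the camera images.
- module: Loose grey box, the measuring module: body 92 (x) x 100 (y) x 50 high mm, 0.4 to 0.8 kg, flat on the bench. A black plug tongue sticks out of its +x face. Origin: centre of the body's underside; +x points out of the plug. Centre of mass about 7 mm ahead of the body's centre. Dark display patch on top. Sliding it takes about 3 to 10 N.
- plug_tip (a point): Middle of the plug tongue's front face, 76 mm ahead of the module's origin and 18 mm up. The tongue is 30 long x 78 wide x 24 high mm, its underside 6 mm above the bench, its two upright front corners rounded at 10 mm radius. The body has 11 mm wide shoulders either side of it.
- dock: Fixed cream dock. Frame: origin on the bench in the middle of the socket mouth, +x the way the module goes in, z up. Housing x 0 to 140, y -80 to 80, 62 mm high. In its x = 0 face is the socket hole, 81 wide, 36 high, 36 deep, open down to the bench (no sill). Module home: its origin at x -46, y 0 here, axes parallel, rear face at x -92.
- bay_mouth (a point): Middle of the open end of the bay before the socket: x -111, y 0, on the bench, in the dock's frame. Two cream arms 34 mm high bound the bay, from x 0 to -111 at y 58 to 80 and y -80 to -58 mm, ends rounded, 116 mm clear between them; the bay is open at the top. The -y arm's end carries the latch hinge, the +y arm's end the catch.
- latch (a joint): Latch bar angle about an upright hinge. 0 = closed: bar along the dock's y across the bay's end, in its catch, 3 mm behind a module that is home. Grows as it opens: 1.57 = straight out along the dock's -x, 2.0 = stop, leaning away from the bay. Starts at 0.9 to 1.8; below about 1.5 it stands in the module's way. Friction 0.05 N m holds it anywhere; no spring.
- latch_hinge (a point): The latch's hinge axis, at x -100, y -69, z 42 mm in the dock's frame. The steel bar is 155 mm long from here, 10 mm thick horizontally, and spans z = 36 to 48 mm above the bench; a black finger pin 10 mm in diameter stands 20 mm up from it at 105 mm from the hinge.
- latch_tip (a point): Free end of the latch bar, on its centre line, 155 mm from the hinge, 42 mm above the bench.
- test_block: Bystander: steel disc 64 mm diameter, 15 mm high, near the bay's entrance on the +y side of the dock. Origin: centre of its underside.
- indenter_case: Bystander: black case 70 x 45 x 28 mm, beside the dock's housing on its -y side. Origin: centre of its underside.
- v_anvil: Bystander: V anvil, 40 mm diameter, 44 mm high, standing 14.5 to 17.5 cm behind the module's centre. Origin: centre of its underside.
- flat_anvil: Bystander: mushroom-shaped black anvil, 60 mm diameter, 36 mm high, beyond the module to the robot's right. Origin: centre of its underside.
- screwdriver: Bystander: screwdriver lying at the far side of the bench, about 200 mm long, 30 mm high.
- oil_bottle: Bystander: white bottle 56 mm diameter, 120 mm high, past the dock to the robot's left. Origin: centre of its underside.
- weight: Bystander: brass weight 60 mm diameter, 35 mm high, to the robot's left. Origin: centre of its underside.
There are look-alikes about, which are no part of the job. There is more than one size of the module; the job needs the smallest.

How it is judged:
By the outcome, as a careful person would: the job done as asked, in the order asked, and still so for the second after the job is handed in, with the robot touching nothing.
It also fails if it takes over 72 s, if anything falls off the work surface, if the arm or the gripper's body presses on something with over 40 N, if the wrist force passes 120 N, or if a joint passes its speed limit or range.

## Working session

There is one attempt and no reset: what is moved stays moved. The work goes in short steps, Python scripts to look and compute and a shell command to move; the robot and the scene stay as the last step left them, time stands still between calls to the robot, and variables do not carry over. Pictures are saved under pics/ and viewed, about 8 in all and at most 12, crops included, and the job is handed in when it is done.

```bash
mkdir -p pics; cat > h.py <<'E'
import numpy as np, cv2, pickle
from station import ctrl
def snap(n,f):
    o=ctrl.get_obs(); c=ctrl.camera(n); c['obs']=o
    pickle.dump(c,open(f'pics/{f}.pkl','wb')); cv2.imwrite(f'pics/{f}.png',c['pixels'][:,:,::-1]); return c
def load(f): return pickle.load(open(f'pics/{f}.pkl','rb'))
def ray(c,u,v):
    K=np.array([[c['fx'],0,c['cx']],[0,c['fy'],c['cy']],[0,0,1.]])
    p=cv2.undistortPoints(np.array([[[u,v]]],float),K,np.array(c['dist'],float))[0,0]
    d=np.array([p[0],p[1],1.])
    if 'R' in c: R=np.array(c['R']);t=np.array(c['t']);return -R.T@t,R.T@d
    from scipy.spatial.transform import Rotation as Ro
    T=np.array(c['tool_from_camera']);o=c['obs'];W=Ro.from_euler('xyz',o['eef_rot']).as_matrix()
    return W@T[:3,3]+np.array(o['ee_pos']),W@T[:3,:3]@d
def at(c,u,v,z):
    o,d=ray(c,u,v); return o+d*(z-o[2])/d[2]
def dep(c,u,v):
    o,d=ray(c,u,v); return o+d*float(c['depth'][int(round(v)),int(round(u))])
E
python3 - <<'E'
from h import *
a=snap('top','top0');b=snap('scene','sc0')
print(ctrl.get_obs())
cv2.imwrite('pics/top0b.png',cv2.resize(a['pixels'][:,:,::-1],(800,600)))
E
```

```text
{'time_s': 0.1, 'qpos': array([-1.36160092e+00,  3.00388590e-01,  1.52148391e+00,  1.85919702e-05,
        1.32070100e+00, -6.66141166e-02]), 'joint_vel': array([-1.00959626e-03, -3.26819262e-03, -1.75594425e-03, -8.57367140e-05,
       -4.12786803e-04, -1.99969309e-03]), 'tau': array([ 4.14485726e-05, -5.32644618e+01, -3.53284657e+01,  7.08971615e-02,
        2.34898907e-02, -6.33384502e-05]), 'ee_pos': array([ 0.14973124, -0.52901609,  0.22397269]), 'eef_rot': array([-3.14061518e+00, -8.32589727e-05,  2.75804874e-01]), 'force': array([-0.26752406,  0.64232385,  0.6838397 ]), 'moment': array([-0.01148131, -0.00239153, -0.00883778]), 'grip_width': 0.0938367507378468}
```

View pics/top0b.png

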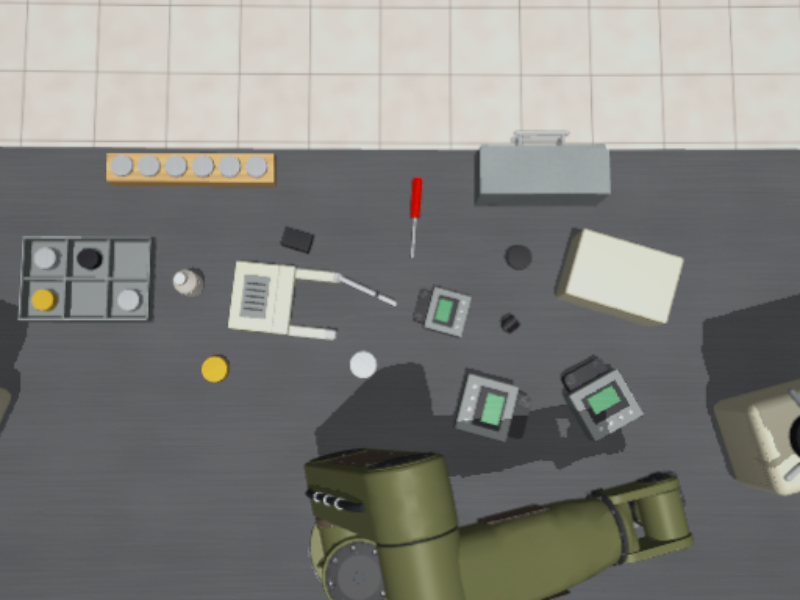

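View pics/sc0.png

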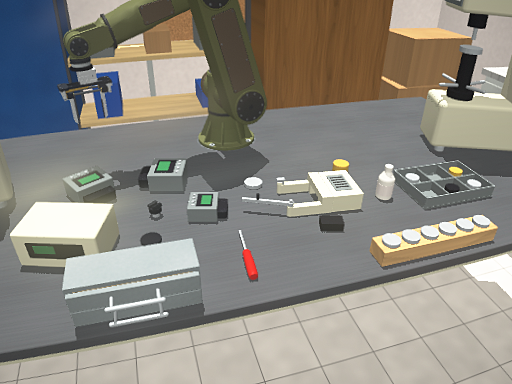

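Module candidates in the 800x600 top view are the unit at (447,311), the unit at (487,405) and the unit at (603,400). The one at (447,311) is the smallest, its plug faces the dock, and the V anvil stands behind it at (510,323). The dock is at (265,297), with the latch bar running from (338,278) to (395,303). I'll check this in a close crop.

```bash
python3 - <<'E'
from h import *
a=load('top0');im=a['pixels'][150:250,140:345,::-1]
cv2.imwrite('pics/c1.png',cv2.resize(im,None,fx=3.9,fy=3.9,interpolation=cv2.INTER_CUBIC))
for n,(u,v) in dict(mod=(447,311),big1=(487,405),big2=(603,400),dock=(265,280)).items(): print(n,dep(a,u*.64,v*.64))
print(a['fx'],a['t'],a['R'])
E
```

```text
mod [ 0.54094165 -0.19991189  0.0489808 ]
big1 [ 0.32147208 -0.28765792  0.07719424]
big2 [ 0.33361625 -0.55641163  0.06866745]
dock [0.61269562 0.23060536 0.05667284]
479.70034061740165 [-0.06711176  0.57139418  1.75935835] [[ 0.00153384 -0.99995057  0.00982369]
 [-0.99312937 -0.00267272 -0.11699104]
 [ 0.11701151 -0.00957675 -0.99308438]]
```

View pics/c1.png

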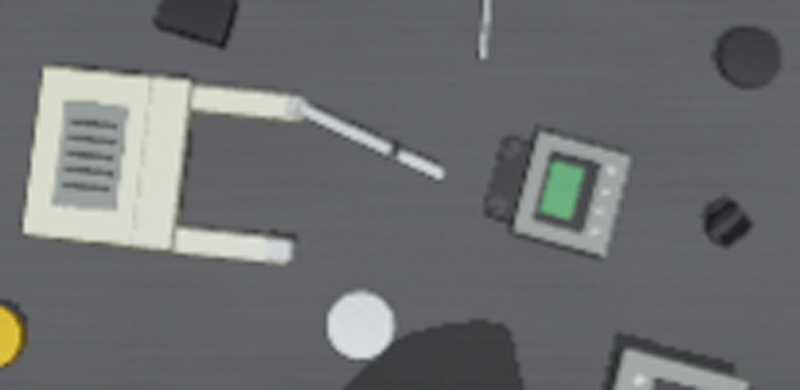

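```bash
cat >> h.py <<'E'
def fit(loc,P):
    "2D rigid fit: world = R(th) loc + t"
    loc=np.array(loc,float);P=np.array(P)[:,:2];a=loc-loc.mean(0);b=P-P.mean(0)
    th=np.arctan2((a[:,0]*b[:,1]-a[:,1]*b[:,0]).sum(),(a*b).sum())
    R=np.array([[np.cos(th),-np.sin(th)],[np.sin(th),np.cos(th)]]);t=P.mean(0)-R@loc.mean(0)
    return th,t,np.abs((R@loc.T).T+t-P).max(1)
def R2(th): return np.array([[np.cos(th),-np.sin(th)],[np.sin(th),np.cos(th)]])
E
python3 - <<'E'
from h import *
a=load('top0');q=lambda x,y,z:at(a,140+(x+.5)/3.9-.5,150+(y+.5)/3.9-.5,z)
# module: top corners; front faces left (+y)
m=[q(540,128,.05),q(515,233,.05),q(630,155,.05),q(606,257,.05)]
M=fit([(.046,-.05),(.046,.05),(-.046,-.05),(-.046,.05)],m);print('mod',M)
d=[q(43,66,.062),q(190,80,.062),q(172,250,.062),q(22,234,.062)]
D=fit([(.14,-.08),(0,-.08),(0,.08),(.14,.08)],d);print('dock',D)
R=R2(D[0])
h=R@[-.1,-.069]+D[1];print('hinge',h,'meas',q(295,107,.048));t=q(442,175,.048)
v=R.T@(t[:2]-h);print('tip',t,np.linalg.norm(v),'latch ang',np.arctan2(-v[0],v[1]))
for n,p in dict(vanv=q(727,221,.044),disc=q(361,325,.015),flat=q(748,57,.036),pin=q(396,150,.068)).items():print(n,p,'dockframe',R.T@(p[:2]-D[1]))
print('mod in dock',R.T@(M[1]-D[1]),M[0]-D[0])
E
```

```text
mod (np.float64(1.3165142435767643), array([ 0.54049746, -0.20132934]), array([0.00222789, 0.00215956, 0.00237704, 0.0009856 ]))
dock (np.float64(1.4757563740397532), array([0.56562159, 0.16863061]), array([0.00025764, 0.00066031, 0.00119709, 0.00027914]))
hinge [0.62482051 0.06253401] meas [0.62248969 0.06288552 0.048     ]
tip [ 0.55763264 -0.07732199  0.048     ] 0.15515769596749512 latch ang 1.2179851785776923
vanv [ 0.51482784 -0.34821475  0.044     ] dockframe [-0.51933307  0.00151749]
disc [ 4.16489101e-01 -3.43277255e-04  1.50000000e-02] dockframe [-0.18236355  0.13242437]
flat [ 0.67422279 -0.37249113  0.036     ] dockframe [-0.5283738  -0.15946189]
pin [ 0.57896204 -0.03370342  0.068     ] dockframe [-0.20015495 -0.03248113]
mod in dock [-0.37067457 -0.01009731] -0.15924213046298896
```

The units at (487,405) and (603,400) stand about 70 mm high. The one at (447,311) is 50 mm high and its 92x100 outline fits within 2 mm, so it is the right module. The latch is at about 1.22 rad and has to be opened first.

```bash
python3 -m creep '{"translation":[[24,32,0],[48,64,0],[72,96,0],[96,128,0],[120,160,0]],"yaw":[0.08,0.16,0.24,0.32,0.4],"gripper":[255,255,255,255,255]}' 20
python3 -m creep '{"translation":[[24,32,0],[48,64,0],[72,96,0],[96,128,0],[120,160,0]],"yaw":[0.08,0.16,0.24,0.32,0.4],"gripper":[255,255,255,255,255]}'
python3 -m creep '{"translation":[[24,32,0],[48,64,0],[72,96,0],[96,128,0],[120,160,0]],"yaw":[0.08,0.16,0.24,0.32,0.4],"gripper":[255,255,255,255,255]}'
```

```text
time_s: 0.52
ee_pos: [0.2703, -0.3673, 0.2237]
eef_rot: [-3.14, -0.0, 0.679]
force: [0.4, 0.3, -0.1]
grip_width: 0.0642
time_s: 0.93
ee_pos: [0.391, -0.2054, 0.2237]
eef_rot: [-3.14, -0.0, 1.083]
force: [0.4, -0.2, 0.1]
grip_width: 0.0311
time_s: 1.35
ee_pos: [0.5117, -0.0434, 0.2235]
eef_rot: [-3.14, -0.0, 1.487]
force: [0.4, -1.9, 0.9]
grip_width: 0.0004
```

```bash
python3 -m creep '{"translation":[[-1,-2,-40],[-2,-4,-80],[-2,-4,-120],[-2,-4,-160],[-2,-4,-171]],"yaw":[0,0,-0.01,-0.01,-0.01],"gripper":[255,255,255,255,255]}'
python3 -m creep '{"translation":[[8,-1,0],[16,-2,0],[24,-2,0],[32,-3,0],[40,-4,0]],"yaw":[0,0,0,0,0],"gripper":[255,255,255,255,255]}'
python3 -m creep '{"translation":[[8,-1,0],[16,-2,0],[24,-2,0],[32,-3,0],[40,-4,0]],"yaw":[0,0,0,0,0],"gripper":[255,255,255,255,255]}'
python3 -m creep '{"translation":[[8,0,0],[16,-1,0],[24,-2,0],[26,-2,0],[26,-2,0]],"yaw":[0,0,0,0,0],"gripper":[255,255,255,255,255]}'
python3 -m creep '{"translation":[[-20,0,0],[-20,0,40],[-20,0,80],[-20,0,120],[-20,0,140]],"yaw":[0,0,0,0,0],"gripper":[255,255,255,255,255]}'
python3 -m creep '{"translation":[[-20,-40,0],[-40,-80,0],[-60,-120,0],[-80,-160,0],[-90,-190,0]],"yaw":[0,0,0,0,0],"gripper":[140,140,140,140,140]}'
python3 - <<'E'
from h import *
a=snap('top','top1')
cv2.imwrite('pics/c2.png',cv2.resize(a['pixels'][150:250,140:345,::-1],None,fx=3.9,fy=3.9,interpolation=cv2.INTER_CUBIC))
E
```

```text
time_s: 1.77
ee_pos: [0.5068, -0.0468, 0.0473]
eef_rot: [-3.132, -0.001, 1.477]
force: [-0.1, 0.0, -0.3]
grip_width: 0.0005
time_s: 2.18
ee_pos: [0.5487, -0.051, 0.049]
eef_rot: [-3.135, -0.0, 1.478]
force: [-0.5, -0.8, 0.5]
grip_width: 0.0003
time_s: 2.6
ee_pos: [0.5895, -0.0551, 0.0492]
eef_rot: [-3.135, -0.0, 1.478]
force: [0.0, 0.0, -0.2]
grip_width: 0.0004
time_s: 3.02
ee_pos: [0.6159, -0.0571, 0.049]
eef_rot: [-3.135, -0.0, 1.478]
force: [0.4, -0.4, -0.4]
grip_width: 0.0005
time_s: 3.43
ee_pos: [0.5966, -0.0572, 0.1943]
eef_rot: [-3.141, -0.0, 1.478]
force: [0.9, 0.1, 0.6]
grip_width: -0.0002
time_s: 3.85
ee_pos: [0.5058, -0.2464, 0.1946]
eef_rot: [-3.141, -0.0, 1.478]
force: [1.5, 0.2, 0.5]
grip_width: 0.0303
```

View pics/c2.png

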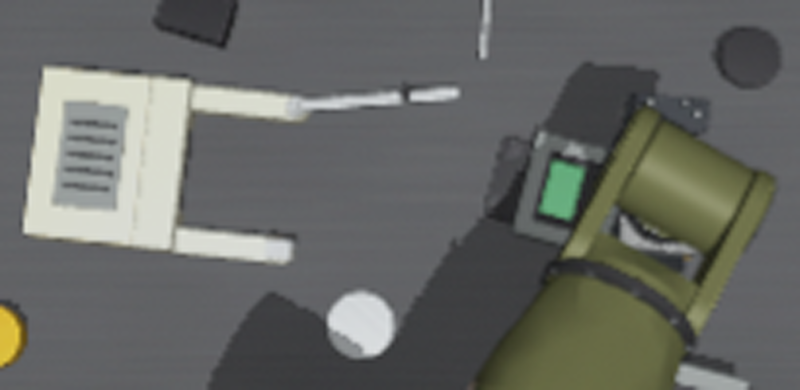

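Latch bar now runs from (300,105) to (460,93), about 1.7 rad, which is clear of the path. Module undisturbed. Next I go in behind it.

```bash
python3 -m creep '{"translation":[[8,-14,0],[16,-28,-20],[16,-28,-60],[16,-28,-90],[16,-28,-90]],"yaw":[-0.08,-0.16,-0.16,-0.16,-0.16],"gripper":[92,92,92,92,92]}'
python3 - <<'E'
from h import *
w=snap('wrist','w0'); print(w['tool_from_camera'],w['obs']['ee_pos'],w['obs']['eef_rot'],w['obs']['grip_width'])
E
```

```text
time_s: 4.32
ee_pos: [0.5171, -0.279, 0.0986]
eef_rot: [-3.132, -0.001, 1.313]
force: [-1.2, 0.4, -0.5]
grip_width: 0.0603
[[ 5.60045088e-04 -9.70085538e-01 -2.42762713e-01  6.92862558e-02]
 [ 9.99999318e-01  2.94524309e-04  1.13003735e-03 -1.39106830e-03]
 [-1.02473337e-03 -2.42763181e-01  9.70085042e-01 -1.60367694e-01]
 [ 0.00000000e+00  0.00000000e+00  0.00000000e+00  1.00000000e+00]] [ 0.51708711 -0.27904982  0.09863533] [-3.13173062e+00 -1.15960650e-03  1.31343583e+00] 0.06029284786972367
```

View pics/w0.png

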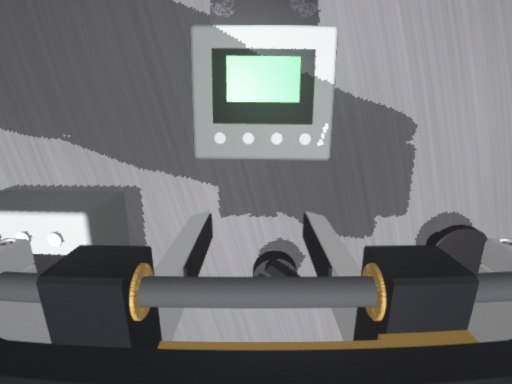

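The wrist camera shows the module's top face, corners (192,27), (336,28), (330,160), (195,159), squarely ahead of the fingers. The V anvil is at (275,270), between and behind the fingers.

```bash
python3 - <<'E'
from h import *
w=load('w0');P=[at(w,u,v,.05) for u,v in [(192,27),(336,28),(330,160),(195,159)]]
M=fit([(.046,.05),(.046,-.05),(-.046,-.05),(-.046,.05)],P);print(M)
D=(1.4758,np.array([.5656,.1686]));R=R2(D[0]);print(R.T@(M[1]-D[1]),M[0]-D[0])
T=np.array(w['obs']['ee_pos'])[:2];print('tcp in module',R2(M[0]).T@(T-M[1]))
print('vanvil',at(w,275,260,.044))
E
```

```text
(np.float64(1.3069010254467852), array([ 0.54056429, -0.19961366]), array([0.00188062, 0.00218285, 0.00167592, 0.00118376]))
[-0.3689282  -0.01000353] -0.1688989745532148
tcp in module [-0.08281003  0.00194406]
vanvil [ 0.51804258 -0.32612473  0.044     ]
```

```bash
cat > plan.py <<'E'
from h import *
from scipy.interpolate import CubicHermiteSpline as H
Dk=(1.4758,np.array([565.6,168.6]))
def plan(m,th,xend,step,yend=0.,back=54,n=99):
    "module origin m (dock mm), heading th: TCP poses (world mm,yaw) pushing the CoM along a cubic to (xend,yend)"
    c=np.array(m)+7*np.array([np.cos(th),np.sin(th)]);s=H([c[0],xend+7],[c[1],yend],[np.tan(th),0.])
    R=R2(Dk[0]);out=[]
    for x in np.append(np.arange(c[0],xend+7,step),xend+7):
        a=np.arctan(s(x,1));p=np.array([x,s(x)])-(7+back)*np.array([np.cos(a),np.sin(a)])
        out.append([*(R@p+Dk[1]),a+Dk[0]])
    return np.array(out)
def show(out,cur):
    prev=np.array(cur,float)
    for i in range(0,len(out),5):
        b=out[i:i+5];r=b-prev;print([[round(v[0],1),round(v[1],1),0] for v in r],[round(v[2],3) for v in r],'->',b[-1].round(3));prev=b[-1]
E
python3 - <<'E'
from plan import *
o=plan((-369,-10),-.165,-187,8.)
show(o,(517.1,-279,1.313))
E
python3 -m creep '{"translation":[[2,2,-20],[3,3,-40],[3,3,-65],[3,3,-65],[3,3,-65]],"yaw":[0,0,0,0,0],"gripper":[92,92,92,92,92]}'
```

```text
[[np.float64(9.6), np.float64(27.1), 0], [np.float64(14.0), np.float64(34.4), 0], [np.float64(18.0), np.float64(41.8), 0], [np.float64(21.5), np.float64(49.3), 0], [np.float64(24.5), np.float64(57.0), 0]] [np.float64(-0.002), np.float64(0.041), np.float64(0.081), np.float64(0.117), np.float64(0.151)] -> [ 541.59  -221.974    1.464]
[[np.float64(2.6), np.float64(7.8), 0], [np.float64(4.7), np.float64(15.7), 0], [np.float64(6.4), np.float64(23.6), 0], [np.float64(7.8), np.float64(31.6), 0], [np.float64(8.8), np.float64(39.7), 0]] [np.float64(0.03), np.float64(0.057), np.float64(0.081), np.float64(0.101), np.float64(0.118)] -> [ 550.394 -182.291    1.582]
[[np.float64(0.7), np.float64(8.1), 0], [np.float64(1.0), np.float64(16.1), 0], [np.float64(1.2), np.float64(24.2), 0], [np.float64(1.0), np.float64(32.3), 0], [np.float64(0.7), np.float64(40.4), 0]] [np.float64(0.013), np.float64(0.024), np.float64(0.03), np.float64(0.034), np.float64(0.034)] -> [ 551.055 -141.917    1.616]
[[np.float64(-0.5), np.float64(8.1), 0], [np.float64(-1.2), np.float64(16.1), 0], [np.float64(-2.1), np.float64(24.2), 0], [np.float64(-3.0), np.float64(32.2), 0], [np.float64(-4.1), np.float64(40.2), 0]] [np.float64(-0.003), np.float64(-0.009), np.float64(-0.019), np.float64(-0.032), np.float64(-0.048)] -> [ 546.975 -101.69     1.568]
[[np.float64(-1.1), np.float64(8.0), 0], [np.float64(-2.2), np.float64(16.1), 0], [np.float64(-3.4), np.float64(24.2), 0], [np.float64(-4.2), np.float64(30.4), 0]] [np.float64(-0.02), np.float64(-0.043), np.float64(-0.069), np.float64(-0.092)] -> [542.74  -71.313   1.476]
time_s: 4.78
ee_pos: [0.5219, -0.2768, 0.039]
eef_rot: [-3.136, 0.0, 1.314]
force: [-0.1, 0.2, 0.5]
grip_width: 0.0602
```

```bash
python3 -m creep '{"translation":[[1,7,0],[2,14,-2],[4,20,-3],[5,25,-4],[5,25,-4]],"yaw":[0,0,0,0,0],"gripper":[92,92,92,92,92]}'
python3 -m creep '{"translation":[[4.4,7.3,0],[8.4,14.7,0],[11.9,22.2,0],[14.9,29.9,0],[17.5,37.7,0]],"yaw":[0.043,0.083,0.119,0.153,0.183],"gripper":[92,92,92,92,92]}'
python3 - <<'E'
from h import *
snap('wrist','w1')
E
```

```text
time_s: 5.2
ee_pos: [0.5274, -0.2508, 0.0355]
eef_rot: [-3.137, 0.0, 1.315]
force: [-0.1, 0.1, -0.8]
grip_width: 0.0602
time_s: 5.62
ee_pos: [0.5452, -0.2128, 0.0358]
eef_rot: [-3.137, 0.001, 1.501]
force: [0.6, -3.7, 2.1]
grip_width: 0.0601
```

View pics/w1.png

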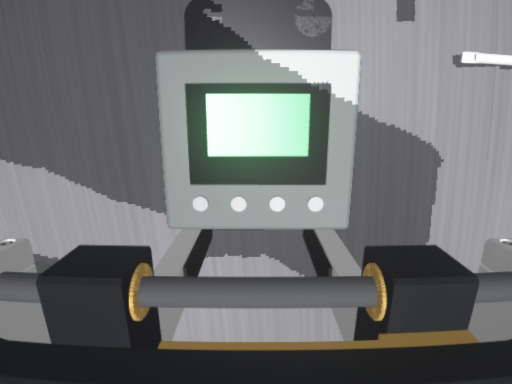

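The rear edge (168,229) to (349,229) lies square on both fingers, so contact is flush. The latch tip shows at (470,58) to the right. I'll replan from this pose.

```bash
cat >> plan.py <<'E'
def modpose(f,px):
    w=load(f);P=[at(w,u,v,.05) for u,v in px]
    M=fit([(.046,.05),(.046,-.05),(-.046,-.05),(-.046,.05)],P);R=R2(Dk[0]);o=w['obs']
    m=R.T@(M[1]*1000-Dk[1]);T=np.array(o['ee_pos'])[:2]
    print('mod dock',m.round(1),'dth',round(M[0]-Dk[0],4),'res',M[2].round(4),'tcp in mod',(R2(M[0]).T@(T-M[1])*1000).round(1))
    return m,M[0]-Dk[0],[*(T*1000),o['eef_rot'][2]]
E
python3 - <<'E'
from plan import *
m,th,cur=modpose('w1',[(159,52),(357,51),(350,230),(167,230)])
show(plan(m,th,-187,8.)[1:],cur)
E
```

```text
mod dock [-327.2  -13.8] dth 0.0285 res [0.0029 0.0031 0.0008 0.0009] tcp in mod [-54.5  -0.6]
[[np.float64(1.4), np.float64(8.4), 0], [np.float64(3.0), np.float64(16.4), 0], [np.float64(4.2), np.float64(24.4), 0], [np.float64(5.0), np.float64(32.5), 0], [np.float64(5.6), np.float64(40.5), 0]] [np.float64(0.029), np.float64(0.05), np.float64(0.069), np.float64(0.084), np.float64(0.096)] -> [ 550.843 -172.28     1.597]
[[np.float64(0.3), np.float64(8.1), 0], [np.float64(0.3), np.float64(16.2), 0], [np.float64(0.1), np.float64(24.2), 0], [np.float64(-0.3), np.float64(32.3), 0], [np.float64(-0.8), np.float64(40.4), 0]] [np.float64(0.009), np.float64(0.014), np.float64(0.017), np.float64(0.016), np.float64(0.012)] -> [ 550.028 -131.928    1.609]
[[np.float64(-0.7), np.float64(8.0), 0], [np.float64(-1.5), np.float64(16.1), 0], [np.float64(-2.5), np.float64(24.1), 0], [np.float64(-3.5), np.float64(32.2), 0], [np.float64(-4.6), np.float64(40.2), 0]] [np.float64(-0.007), np.float64(-0.017), np.float64(-0.031), np.float64(-0.048), np.float64(-0.068)] -> [545.472 -91.723   1.541]
[[np.float64(-1.1), np.float64(8.1), 0], [np.float64(-2.2), np.float64(16.2), 0], [np.float64(-2.7), np.float64(20.4), 0]] [np.float64(-0.023), np.float64(-0.05), np.float64(-0.065)] -> [542.74  -71.313   1.476]
```

```bash
python3 -m creep '{"translation":[[1.4,8.4,0],[3,16.4,0],[4.2,24.4,0],[5,32.5,0],[5.6,40.5,0]],"yaw":[0.029,0.05,0.069,0.084,0.096],"gripper":[92,92,92,92,92]}'
python3 -m creep '{"translation":[[0.3,8,0],[0.3,16,0],[0.1,24,0],[-0.3,32,0],[-0.8,40,0]],"yaw":[0.009,0.014,0.017,0.016,0.012],"gripper":[92,92,92,92,92]}'
python3 -m creep '{"translation":[[-0.7,8,0],[-1.5,16,0],[-2.5,24,0],[-3.5,32,0],[-4.6,40,0]],"yaw":[-0.007,-0.017,-0.031,-0.048,-0.068],"gripper":[92,92,92,92,92]}'
python3 - <<'E'
from h import *
snap('wrist','w2')
E
```

```text
time_s: 6.08
ee_pos: [0.5512, -0.1702, 0.0357]
eef_rot: [-3.137, 0.0, 1.601]
force: [1.0, -4.2, 0.6]
grip_width: 0.0603
time_s: 6.5
ee_pos: [0.5504, -0.1294, 0.0357]
eef_rot: [-3.137, 0.0, 1.612]
force: [-0.5, -3.1, 1.0]
grip_width: 0.0599
time_s: 6.92
ee_pos: [0.5456, -0.0885, 0.0357]
eef_rot: [-3.137, 0.0, 1.543]
force: [-0.2, -4.1, 0.4]
grip_width: 0.0601
```

View pics/w2.png

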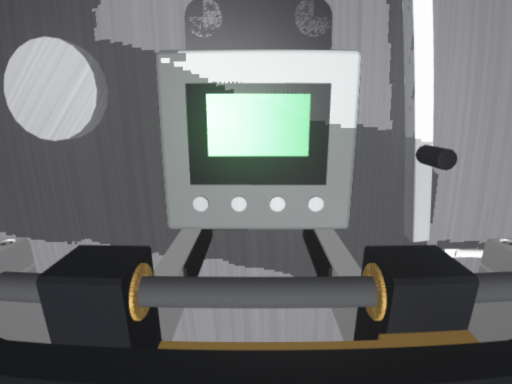

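The module is still flush on the fingers, same pixels as before. The latch bar (408-430, rows 0-240) is clear on the right, and the disc at (55,90) is clear on the left.

```bash
python3 - <<'E'
from plan import *
m,th,cur=modpose('w2',[(159,52),(357,51),(350,230),(167,230)])
show(plan(m,th,-135,8.)[1:],cur)
E
```

```text
mod dock [-203.5    0. ] dth 0.0709 res [0.003  0.0031 0.0008 0.0009] tcp in mod [-54.5  -0.6]
[[np.float64(-2.4), np.float64(8.6), 0], [np.float64(-3.5), np.float64(16.7), 0], [np.float64(-4.0), np.float64(24.8), 0], [np.float64(-3.9), np.float64(32.9), 0], [np.float64(-3.3), np.float64(40.9), 0]] [np.float64(-0.031), np.float64(-0.059), np.float64(-0.08), np.float64(-0.094), np.float64(-0.1)] -> [542.262 -47.667   1.443]
[[np.float64(1.0), np.float64(7.9), 0], [np.float64(2.5), np.float64(15.8), 0], [np.float64(4.3), np.float64(23.7), 0], [np.float64(5.4), np.float64(28.1), 0]] [np.float64(0.0), np.float64(0.008), np.float64(0.022), np.float64(0.033)] -> [547.673 -19.548   1.476]
```

```bash
python3 -m creep '{"translation":[[-2.4,8,0],[-3.5,16,0],[-4,24,0],[-3.9,32,0],[-3.3,40,0]],"yaw":[-0.031,-0.059,-0.08,-0.094,-0.1],"gripper":[92,92,92,92,92]}'
python3 -m creep '{"translation":[[1,7,0],[2.5,14,0],[4.3,21,0],[5.4,26,0],[5.4,26,0]],"yaw":[0,0.008,0.022,0.033,0.033],"gripper":[92,92,92,92,92]}'
python3 - <<'E'
from h import *
snap('wrist','w3')
a=snap('top','top2')
cv2.imwrite('pics/c3.png',cv2.resize(a['pixels'][150:250,140:345,::-1],None,fx=3.9,fy=3.9,interpolation=cv2.INTER_CUBIC))
E
```

```text
time_s: 7.38
ee_pos: [0.5418, -0.0468, 0.0356]
eef_rot: [-3.136, -0.0, 1.441]
force: [0.2, -4.4, 1.8]
grip_width: 0.06
time_s: 7.8
ee_pos: [0.5474, -0.0197, 0.0356]
eef_rot: [-3.136, -0.001, 1.476]
force: [-0.0, 0.1, 0.4]
grip_width: 0.0603
```

View pics/w3.png

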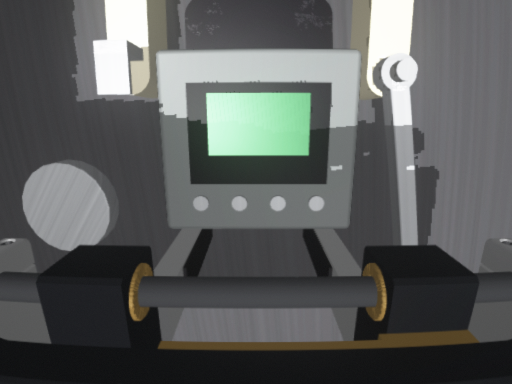

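The arm ends are now visible. The left arm's top inner edge is near column 148 and the right arm's near 370, with their inner walls in shade. I'll check the centring numerically.

```bash
python3 - <<'E'
from plan import *
m,th,cur=modpose('w3',[(159,52),(357,51),(350,230),(167,230)])
w=load('w3');R=R2(Dk[0]);print('tool yaw-dock',cur[2]-Dk[0])
D=lambda u,v,z:(R.T@(at(w,u,v,z)[:2]*1000-Dk[1])).round(1)
for u,v in [(148,5),(149,40),(370,5),(370,40)]: print('arm top inner',D(u,v,.034))
print('hinge',D(400,71,.05))
g=cv2.cvtColor(w['pixels'],cv2.COLOR_RGB2GRAY)
for v in (5,20,35): print(v,g[v,140:170],g[v,345:378])
cv2.imwrite('pics/c4.png',cv2.resize(w['pixels'][0:110,80:440,::-1],None,fx=2.2,fy=2.2,interpolation=cv2.INTER_CUBIC))
E
```

```text
mod dock [-134.7    1.1] dth 0.0043 res [0.0029 0.0031 0.0008 0.0009] tcp in mod [-54.4  -0.6]
tool yaw-dock 0.00041603992168193216
arm top inner [-63.2  58. ]
arm top inner [-80.4  58.4]
arm top inner [-63.2 -56.3]
arm top inner [-80.4 -57.4]
hinge [-97.9 -67.4]
5 [254 254 254 254 254 253 230 139 120 121 120 120 119 118 119 117 116 117
 117 116 115 114 115 113 111 102  87  84  85  83] [108 113 114 115 113 113 113 120 127 128 130 129 129 130 130 131 129 131
 130 130 131 131 131 128 107 118 204 252 253 253 253 253 253]
20 [254 254 254 254 254 254 251 182 125 120 120 119 119 117 118 118 116 117
 117 115 114 115 113 114 112 108  96  85  83  84] [108 110 115 115 115 118 120 127 130 131 132 130 131 131 131 131 133 132
 132 133 133 132 133 134 143 210 249 253 253 253 253 253 253]
35 [254 254 254 254 254 254 253 238 159 122 118 117 117 117 117 116 115 115
 116 115 115 113 113 113 113 111 104  89  83  82] [109 110 115 118 117 119 130 131 132 133 132 132 132 133 133 132 134 133
 135 135 135 136 134 137 190 252 253 253 253 253 253 253 253]
```

View pics/c4.png

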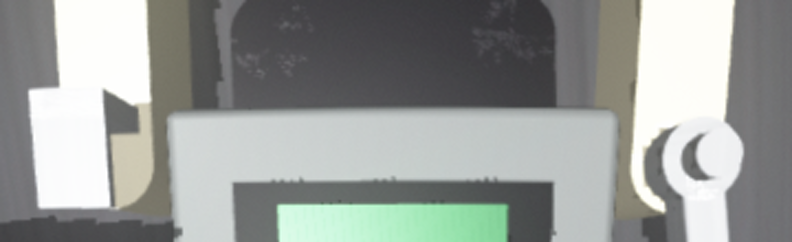

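The bay centreline measures y ≈ +1 in my dock frame, and the module is at +1.1 and parallel within about 0.004 rad, so it is centred. I push it straight in, slowly.

```bash
python3 -m creep '{"translation":[[0.8,8,0],[1.5,16,0],[2.3,24,0],[3,32,0],[3.6,38,0]],"yaw":[0,0,0,0,0],"gripper":[92,92,92,92,92]}'
python3 -m creep '{"translation":[[0.5,5,0],[1,10,0],[1.5,15,0],[1.9,20,0],[2.3,24,0]],"yaw":[0,0,0,0,0],"gripper":[92,92,92,92,92]}'
python3 - <<'E'
from plan import *
w=snap('wrist','w4');o=w['obs'];R=R2(Dk[0]);print((R.T@(np.array(o['ee_pos'][:2])*1000-Dk[1])),o['force'])
cv2.imwrite('pics/c5.png',cv2.resize(w['pixels'][0:250,80:440,::-1],None,fx=2.2,fy=2.2,interpolation=cv2.INTER_CUBIC))
E
```

```text
time_s: 8.32
ee_pos: [0.5507, 0.0187, 0.0354]
eef_rot: [-3.136, -0.001, 1.475]
force: [-0.1, -4.1, 0.3]
grip_width: 0.0602
time_s: 8.73
ee_pos: [0.5531, 0.0431, 0.0354]
eef_rot: [-3.136, -0.001, 1.475]
force: [-0.5, -4.1, 1.0]
grip_width: 0.0599
[-126.12054136    0.57729202] [-0.54206431 -4.10793297  0.96112135]
```

View pics/c5.png

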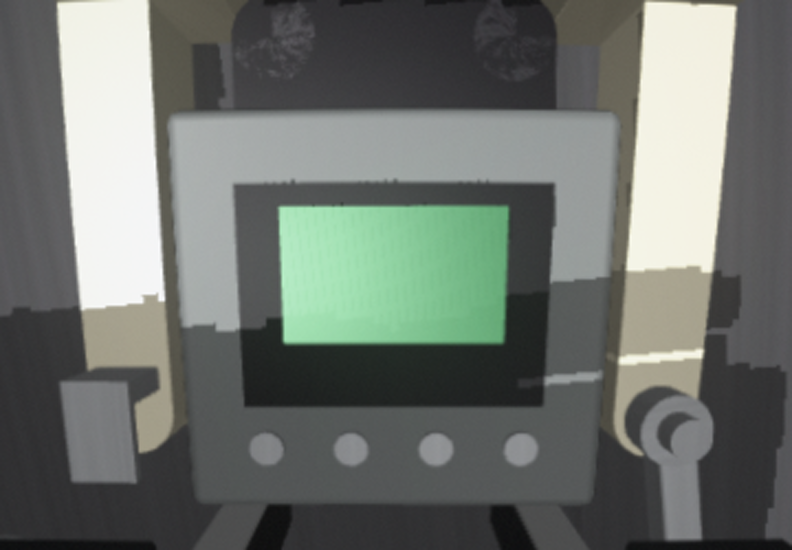

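Module is centred between the arms, with gaps of about 17 and 18 px, and the plug (233–556) is just entering. I keep pushing slowly and watch the force.

```bash
python3 -m creep '{"translation":[[0.3,3,0],[0.6,6,0],[0.8,9,0],[1.1,12,0],[1.4,15,0]],"yaw":[0,0,0,0,0],"gripper":[92,92,92,92,92]}'
python3 -m creep '{"translation":[[0.2,2,0],[0.4,4,0],[0.5,6,0],[0.7,8,0],[0.8,9,0]],"yaw":[0,0,0,0,0],"gripper":[92,92,92,92,92]}'
python3 -m creep '{"translation":[[0.1,1,0],[0.1,2,0],[0.2,3,0]],"yaw":[0,0,0],"gripper":[92,92,92]}'
```

```text
time_s: 9.2
ee_pos: [0.5545, 0.0589, 0.0354]
eef_rot: [-3.136, -0.001, 1.475]
force: [-0.3, -3.7, 1.5]
grip_width: 0.06
time_s: 9.62
ee_pos: [0.5553, 0.0681, 0.0354]
eef_rot: [-3.136, -0.001, 1.475]
force: [-1.0, -3.5, 0.1]
grip_width: 0.0601
time_s: 9.87
ee_pos: [0.5554, 0.0706, 0.0354]
eef_rot: [-3.135, 0.0, 1.475]
force: [-4.5, -15.5, 4.3]
grip_width: 0.0601
```

```bash
python3 -m creep '{"translation":[[0.1,1,0],[0.2,2,0],[0.3,3,0],[0.3,3,0]],"yaw":[0,0,0,0],"gripper":[92,92,92,92]}'
python3 - <<'E'
from plan import *
w=snap('wrist','w5');o=w['obs'];R=R2(Dk[0]);print((R.T@(np.array(o['ee_pos'][:2])*1000-Dk[1])),o['force'])
cv2.imwrite('pics/c6.png',cv2.resize(w['pixels'][0:250,80:440,::-1],None,fx=2.2,fy=2.2,interpolation=cv2.INTER_CUBIC))
E
```

```text
time_s: 10.2
ee_pos: [0.5552, 0.0709, 0.0355]
eef_rot: [-3.134, 0.004, 1.474]
force: [-8.3, -27.8, 7.4]
grip_width: 0.0599
[-98.26835271   1.1069534 ] [ -8.34546407 -27.78653968   7.38541456]
```

View pics/c6.png

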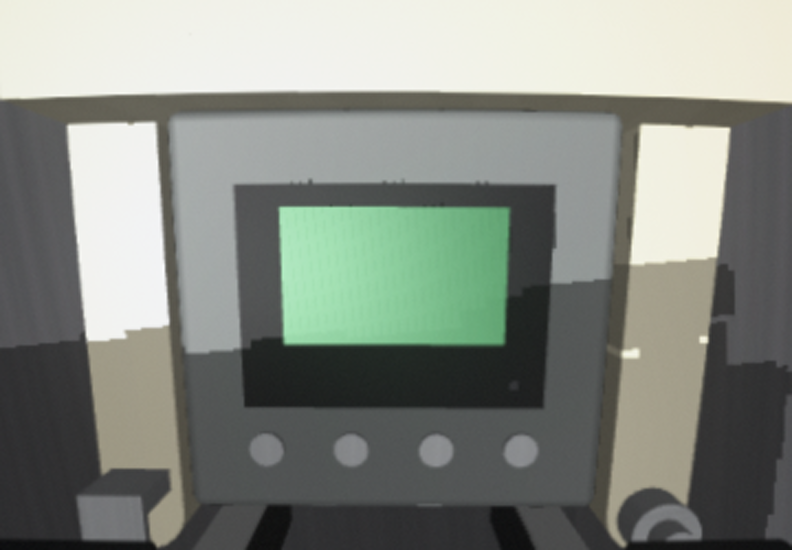

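The housing face meets the body's front top edge along the whole width, and the push stopped solid at about 28 N with no further motion. The module is home. Back off, lift, and plan the latch arc.

```bash
python3 -m creep '{"translation":[[-1.4,-15,0],[-2.9,-30,0],[-4.7,-50,0],[-6.6,-70,0],[-6.6,-70,0]],"yaw":[0,0,0,0,0],"gripper":[92,92,92,92,92]}'
python3 -m creep '{"translation":[[0,0,40],[0,0,80],[0,0,110],[0,0,110],[0,0,110]],"yaw":[0,0,0,0,0],"gripper":[255,255,255,255,255]}'
cat > latch.py <<'E'
from plan import *
R=R2(Dk[0])
def tcp(a,extra=0.,r=100.,hx=8.,hy=12.5):
    u=np.array([-np.sin(a),np.cos(a)]);n=-np.array([np.cos(a),np.sin(a)])
    h=hx*abs(n[0])+hy*abs(n[1])+5+extra
    return R@(np.array([-98.5,-68.5])+r*u+n*h)+Dk[1]
E
python3 - <<'E'
from latch import *
a=snap('top','top3')
cv2.imwrite('pics/c7.png',cv2.resize(a['pixels'][150:250,140:345,::-1],None,fx=3.9,fy=3.9,interpolation=cv2.INTER_CUBIC))
print(ctrl.get_obs()['force'],'start',tcp(1.71,28),'yaw',Dk[0])
p=tcp(1.71,28)
for i,a in enumerate(np.arange(1.71,-.05,-.085)):
    if i%5==0: b=p; print('--',a,b.round(1))
    p=tcp(a);print((p-b).round(1).tolist())
E
```

```text
time_s: 10.67
ee_pos: [0.5484, -0.0012, 0.0354]
eef_rot: [-3.134, 0.004, 1.472]
force: [0.3, -0.2, 0.1]
grip_width: 0.0601
time_s: 11.08
ee_pos: [0.549, -0.0004, 0.1468]
eef_rot: [-3.137, 0.003, 1.472]
force: [-0.6, -0.1, -0.8]
grip_width: 0.0302
[ 0.11820974 -0.07930014 -0.31568388] start [675.3110761  -33.80116291] yaw 1.4758
-- 1.71 [675.3 -33.8]
[-28.0, -1.2]
[-37.0, -2.8]
[-45.8, -3.6]
[-53.9, -3.8]
[-62.0, -3.3]
-- 1.2850000000000001 [613.3 -37.1]
[-8.2, 1.2]
[-16.3, 3.0]
[-24.4, 5.6]
[-32.3, 8.9]
[-40.0, 12.9]
-- 0.8600000000000003 [573.3 -24.2]
[-7.4, 4.7]
[-14.4, 10.2]
[-21.0, 16.3]
[-27.0, 23.1]
[-32.5, 30.4]
-- 0.4350000000000005 [540.8   6.3]
[-4.8, 7.9]
[-8.9, 16.3]
[-12.2, 25.1]
[-14.7, 34.2]
[-16.4, 43.6]
-- 0.010000000000000675 [524.4  49.9]
[-0.8, 9.6]
```

View pics/c7.png

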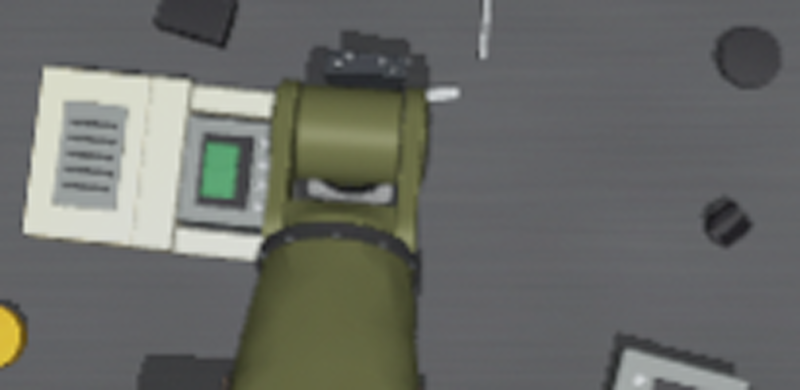

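The body is against the housing, and the latch tip at (460,93) is untouched. Now go round the outside of the bar.

```bash
python3 -m creep '{"translation":[[30,-8,0],[60,-16,0],[90,-24,0],[126,-34,0],[126,-34,0]],"yaw":[0,0,0,0,0],"gripper":[255,255,255,255,255]}'
python3 -m creep '{"translation":[[0,0,-30],[0,0,-60],[0,0,-90],[0,0,-96],[0,0,-96]],"yaw":[0,0,0,0,0],"gripper":[255,255,255,255,255]}'
python3 -m creep '{"translation":[[-14,-1,0],[-28,-1,0],[-37,-3,0],[-46,-4,0],[-54,-4,0]],"yaw":[0,0,0,0,0],"gripper":[255,255,255,255,255]}'
```

```text
time_s: 11.55
ee_pos: [0.6774, -0.0354, 0.1409]
eef_rot: [-3.131, 0.003, 1.471]
force: [-0.1, -0.0, 0.1]
grip_width: 0.0005
time_s: 11.97
ee_pos: [0.6757, -0.0349, 0.0415]
eef_rot: [-3.125, 0.003, 1.471]
force: [0.2, 0.9, -0.1]
grip_width: 0.0007
time_s: 12.38
ee_pos: [0.6221, -0.0389, 0.0437]
eef_rot: [-3.128, 0.003, 1.471]
force: [0.3, -0.1, 0.2]
grip_width: 0.0001
```

```bash
python3 -m creep '{"translation":[[-9,2,0],[-17,3,0],[-25,5,0],[-33,7,0],[-41,11,0]],"yaw":[0,0,0,0,0],"gripper":[255,255,255,255,255]}'
python3 -m creep '{"translation":[[-8,4,0],[-15,9,0],[-22,14,0],[-29,21,0],[-35,27,0]],"yaw":[0,0,0,0,0],"gripper":[255,255,255,255,255]}'
python3 - <<'E'
from latch import *
w=snap('wrist','w6');p=np.array(w['obs']['ee_pos'])*1000
from scipy.optimize import minimize_scalar
print('a~',minimize_scalar(lambda a:np.hypot(*(tcp(a)-p[:2])),bounds=(0,1.7),method='bounded'))
cv2.imwrite('pics/w6.png',w['pixels'][:,:,::-1])
E
```

```text
time_s: 12.8
ee_pos: [0.5817, -0.0278, 0.0459]
eef_rot: [-3.131, 0.003, 1.471]
force: [0.4, 0.5, 0.2]
grip_width: 0.0007
time_s: 13.22
ee_pos: [0.5462, -0.0001, 0.0462]
eef_rot: [-3.131, 0.003, 1.471]
force: [0.7, -0.0, -1.6]
grip_width: 0.0009
a~  message: Solution found.
 success: True
  status: 0
     fun: 0.5218006192949411
       x: 0.5970471372469607
     nit: 14
    nfev: 14
```

The picture limit is reached (12 viewed), so from here I go by numbers.

```bash
python3 -m creep '{"translation":[[-5,6,0],[-10,14,0],[-14,23,0],[-18,31,0],[-20,40,0]],"yaw":[0,0,0,0,0],"gripper":[255,255,255,255,255]}'
python3 -m creep '{"translation":[[-1,5,0],[-2,9,0],[-2,13,0],[-3,16,0],[-3,18,0]],"yaw":[0,0,0,0,0],"gripper":[255,255,255,255,255]}'
```

```text
time_s: 13.68
ee_pos: [0.5248, 0.0417, 0.0459]
eef_rot: [-3.13, 0.003, 1.472]
force: [0.8, -0.8, -0.3]
grip_width: 0.0004
time_s: 14.1
ee_pos: [0.5217, 0.0599, 0.0459]
eef_rot: [-3.13, 0.003, 1.472]
force: [0.0, -0.0, 0.5]
grip_width: 0.0006
```

```bash
python3 -m creep '{"translation":[[0.1,1,0],[0.2,2,0],[0.2,2,0]],"yaw":[0,0,0],"gripper":[255,255,255]}'
python3 -m creep '{"translation":[[0.1,1,0],[0.2,2,0],[0.2,2,0]],"yaw":[0,0,0],"gripper":[255,255,255]}'
python3 - <<'E'
from latch import *
w=snap('wrist','w7');print(w['obs']['ee_pos'],w['obs']['force'])
# points in the wrist depth image with height 36..70 mm near bay's end
v,u=np.mgrid[0:384:2,0:512:2];v=v.ravel();u=u.ravel()
P=np.array([dep(w,a,b) if w['depth'][b,a]>0 else [9,9,9] for a,b in zip(u,v)])
Q=(P[:,:2]*1000-Dk[1])@R;z=P[:,2]*1000
k=(z>40)&(z<57)&(Q[:,0]<-88)&(Q[:,0]>-125)
for y in range(-80,100,10):
    s=k&(abs(Q[:,1]-y)<5)
    if s.any(): print(y,s.sum(),'x',np.percentile(Q[s,0],[5,50,95]).round(1),'z',np.median(z[s]).round(1))
E
```

```text
time_s: 14.35
ee_pos: [0.5218, 0.0612, 0.0458]
eef_rot: [-3.129, 0.004, 1.472]
force: [-0.9, -6.2, 1.9]
grip_width: 0.0004
time_s: 14.6
ee_pos: [0.5218, 0.0614, 0.0458]
eef_rot: [-3.128, 0.007, 1.472]
force: [-2.9, -14.5, 4.0]
grip_width: 0.0005
[0.52181598 0.06143828 0.04579723] [ -2.91262421 -14.53221691   3.97618143]
-80 2 x [-95.9 -95.  -94.1] z 48.1
-70 98 x [-105.2  -94.5  -89.1] z 49.4
-60 135 x [-102.9  -95.9  -90.4] z 48.4
-50 81 x [-101.5  -95.7  -92.7] z 48.0
-40 95 x [-101.5  -95.4  -89.3] z 48.1
-30 91 x [-101.2  -95.2  -89.4] z 48.2
-20 96 x [-101.1  -95.3  -89.6] z 47.9
-10 86 x [-101.3  -95.1  -92.2] z 48.0
0 86 x [-101.2  -95.5  -92.3] z 47.9
10 89 x [-101.2  -96.2  -92.2] z 48.0
20 95 x [-101.8  -96.5  -91.9] z 47.8
30 94 x [-101.9  -96.4  -91.9] z 48.3
40 61 x [-101.8  -92.7  -91.8] z 48.1
50 94 x [-101.6  -96.1  -91.7] z 47.9
60 123 x [-106.4  -96.3  -89.6] z 49.1
70 157 x [-108.   -98.6  -89.4] z 54.2
80 91 x [-107.   -96.5  -89.7] z 53.5
90 16 x [-100.3  -96.   -91.8] z 48.1
```

```bash
python3 -m creep '{"translation":[[0.1,1,0],[0.2,2,0],[0.2,2,0]],"yaw":[0,0,0],"gripper":[255,255,255]}'
python3 -m creep '{"translation":[[-2,-20,0],[-5,-50,0],[-5,-50,40],[-5,-50,80],[-5,-50,80]],"yaw":[0,0,0,0,0],"gripper":[255,255,255,255,255]}'
cat > chk.py <<'E'
from latch import *
w=snap('wrist','w8');print(w['obs']['ee_pos'],w['obs']['force'])
v,u=np.mgrid[0:384,0:512];v=v.ravel();u=u.ravel()
d=w['depth'].ravel();i=d>0;u,v=u[i],v[i]
P=np.array([dep(w,a,b) for a,b in zip(u,v)])
Q=(P[:,:2]*1000-Dk[1])@R;z=P[:,2]*1000
for n,k in dict(bar=(z>44)&(z<52)&(Q[:,0]<-94)&(Q[:,0]>-125),gap_and_module=(z>44)&(z<54)&(Q[:,0]>-94)&(Q[:,0]<5),housing=(z>56)&(z<66)&(Q[:,0]>-8)).items():
    print(n)
    for y in range(-70,101,20):
        s=k&(abs(Q[:,1]-y)<3)
        if s.any(): print(y,s.sum(),'x',Q[s,0].min().round(1),Q[s,0].max().round(1),'z',np.median(z[s]).round(1))
E
python3 chk.py
```

```text
time_s: 14.9
ee_pos: [0.5218, 0.0615, 0.0458]
eef_rot: [-3.128, 0.009, 1.471]
force: [-2.3, -16.1, 2.7]
grip_width: 0.0006
time_s: 15.32
ee_pos: [0.5196, 0.0108, 0.1325]
eef_rot: [-3.137, 0.009, 1.47]
force: [0.3, -1.1, 1.4]
grip_width: -0.0
[0.51964189 0.01082603 0.13254761] [ 0.30297889 -1.14537661  1.41656459]
bar
-70 24 x -106.1 -103.6 z 48.2
-50 75 x -102.9 -94.7 z 48.3
-30 81 x -102.2 -94.0 z 48.4
-10 78 x -102.2 -94.0 z 48.5
10 70 x -101.4 -94.0 z 48.1
30 63 x -101.3 -94.7 z 48.0
50 69 x -101.2 -94.6 z 48.2
70 1 x -105.6 -105.6 z 51.8
90 1 x -101.6 -101.6 z 47.4
gap_and_module
-70 25 x -92.9 -89.7 z 48.5
-50 113 x -93.9 -5.5 z 48.7
-30 854 x -93.2 -5.8 z 50.7
-10 861 x -93.3 -6.2 z 50.9
10 871 x -93.2 -6.1 z 50.9
30 907 x -94.0 -5.9 z 50.6
50 619 x -93.8 -5.4 z 49.7
70 42 x -93.6 -84.9 z 53.5
housing
```

The bar stays closed, straight across at x ≈ -102 to -94. Clear the arm away and do a final check from the top camera.

```bash
python3 -m creep '{"translation":[[0,-20,40],[-20,-50,80],[-40,-90,100],[-60,-130,100],[-80,-170,100]],"yaw":[0,0,0,0,0],"gripper":[255,255,255,255,255]}'
python3 -m creep '{"translation":[[-20,-40,0],[-40,-80,0],[-60,-120,0],[-80,-160,0],[-80,-160,0]],"yaw":[0,0,0,0,0],"gripper":[255,255,255,255,255]}'
python3 - <<'E'
from latch import *
a=snap('top','top4');b=load('top0')
# green display pose
hsv=cv2.cvtColor(a['pixels'],cv2.COLOR_RGB2HSV);g=cv2.inRange(hsv,(50,80,80),(85,255,255))[150:250,140:345]
n,_,st,c=cv2.connectedComponentsWithStats(g)
for i in range(1,n):
    if st[i,4]>30:
        p=at(a,c[i][0]+140,c[i][1]+150,.05);print('display dock xy',R.T@(p[:2]*1000-Dk[1]),st[i,4])
hb=cv2.inRange(cv2.cvtColor(b['pixels'],cv2.COLOR_RGB2HSV),(50,80,80),(85,255,255))[150:250,140:345]
n,_,st,c=cv2.connectedComponentsWithStats(hb)
for i in range(1,n):
    if st[i,4]>30:
        p=at(b,c[i][0]+140,c[i][1]+150,.05)[:2]*1000;print('display in module at start',R2(1.310).T@(p-[540.5,-200.5]))
df=cv2.absdiff(a['pixels'],b['pixels']).max(2);m=((df>45)*255).astype(np.uint8)
n,_,st,c=cv2.connectedComponentsWithStats(m)
for i in range(1,n):
    if st[i,4]>25: print('changed',(st[i]*1).tolist(),'world',at(a,*c[i],0.03).round(3))
v,u=np.mgrid[170:225,175:240];P=np.array([dep(a,x,y) for x,y in zip(u.ravel(),v.ravel())]);Q=(P[:,:2]*1000-Dk[1])@R;z=P[:,2]*1000
for y in (-40,-20,0,20,40):
    s=abs(Q[:,1]-y)<3;o=np.argsort(Q[s,0]);print(y,[(int(x),int(h)) for x,h in zip(Q[s,0][o],z[s][o])][::2])
E
```

```text
time_s: 15.78
ee_pos: [0.4503, -0.1354, 0.2283]
eef_rot: [-3.136, 0.009, 1.471]
force: [-0.2, -1.4, -0.5]
grip_width: 0.0004
time_s: 16.2
ee_pos: [0.368, -0.2988, 0.2273]
eef_rot: [-3.135, 0.009, 1.469]
force: [0.1, 0.3, 1.1]
grip_width: 0.0007
display dock xy [-35.52171579   1.30662165] 118
display in module at start [10.40435737 -0.80815134]
changed [218, 178, 22, 11, 70] world [0.603 0.014 0.03 ]
changed [186, 180, 26, 28, 340] world [0.561 0.122 0.03 ]
changed [211, 180, 6, 24, 74] world [0.571 0.069 0.03 ]
changed [271, 184, 30, 32, 352] world [ 0.539 -0.206  0.03 ]
changed [192, 187, 9, 14, 98] world [0.563 0.136 0.03 ]
changed [242, 189, 12, 7, 39] world [ 0.569 -0.058  0.03 ]
changed [279, 192, 10, 14, 101] world [ 0.545 -0.192  0.03 ]
changed [292, 216, 67, 70, 1316] world [ 0.336 -0.322  0.03 ]
changed [327, 237, 20, 19, 63] world [ 0.368 -0.387  0.03 ]
changed [370, 262, 20, 20, 170] world [ 0.274 -0.545  0.03 ]
changed [268, 279, 52, 27, 593] world [ 0.199 -0.253  0.03 ]
changed [153, 297, 43, 46, 283] world [0.128 0.186 0.03 ]
changed [239, 300, 25, 22, 210] world [ 0.14
[... 2919 characters left out ...]
, (-7, 44), (-4, 48), (0, 45), (2, 52), (8, 65), (12, 65), (15, 71), (18, 70), (23, 67), (27, 59), (31, 60), (38, 60)]
40 [(-198, 7), (-190, -5), (-183, 1), (-179, 5), (-175, -1), (-171, 0), (-167, 0), (-164, -5), (-156, 0), (-148, -3), (-145, 4), (-137, 0), (-133, -2), (-130, 1), (-126, 1), (-121, -5), (-114, -2), (-107, 0), (-103, 1), (-102, 47), (-100, 59), (-96, 62), (-90, 31), (-88, 47), (-84, 47), (-77, 58), (-73, 56), (-69, 48), (-66, 59), (-62, 52), (-58, 48), (-55, 54), (-51, 47), (-47, 49), (-43, 45), (-39, 48), (-36, 48), (-31, 46), (-28, 50), (-25, 52), (-20, 43), (-17, 51), (-14, 49), (-7, 54), (0, 55), (3, 62), (6, 61), (9, 70), (14, 58), (17, 63), (25, 61), (31, 67), (34, 68)]
```

```bash
python3 -c "
from station import ctrl
print(ctrl.get_obs()['force']); print(ctrl.hand_in())"
```

```text
[-0.21199812 -0.36213815 -1.00339502]
the job is handed in; nothing more can be done
None
```

The smallest module is fully home in the dock, the latch bar is shut across its back, and the job is handed in at about 16 s on the robot's clock. I swung the latch out to about 1.7 rad and pushed the module in with two fingers flat on its rear face. I then swung the latch bar shut.

- **Module seated:** the final push stopped solid at about 28 N. From the top camera its origin is at dock x ≈ -45.9 mm, against -46 for home. It reads y ≈ +1.3 mm, but the bay's centreline also measured about +1 mm in my frame, so it is centred within the error.
- **Latch shut:** the bar stopped against about 16 N and stayed put after the fingers left. Depth readings show it straight across the bay at x ≈ -102 to -94 mm, within about 0.02 rad of closed. I had used up the 12 viewable pictures, so I checked the closing by numbers, not by eye.
- **Bystanders:** comparing the top view before and after shows changes only at the module, the latch, and where the arm and its shadow lie. The arm ended clear of everything.
- **Disagreements:** a rough wrist-camera reading of the V anvil was about 20 mm off the top view. I put that down to a pixel read on its edge. The wrist pose at seating read about 2 mm further in than home, which is within calibration.

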